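# Lay two glass syringes in their V rests

## Task

Lay the two glass syringes in the V rests on the bench: the thick one across the pair of wide V brackets and the thin one across the pair of narrow V brackets, each centred between its brackets and bedded down in both notches so that it cannot roll. Either end may point either way. They are glass: set them down, do not drop them.

Things in the scene. Friction and masses are not known exactly. Their poses are not given: they have to be found in the camera images.
- large_syringe_center (a point): Thick glass syringe, loose, 220 g, lying on the bench; to be grasped at the middle of its barrel. Point: middle of the barrel, on its axis, 18 mm above the bench; x along the axis to the nozzle. Barrel 36 mm diameter, 140 mm long, white inside. At its -x end a flat-sided flange 4 mm thick, 54 wide, 36 high (stops rolling), then a plunger to 100 mm from the point; nozzle to 88 mm at +x.
- small_syringe_center (a point): Thin glass syringe, loose, 100 g, lying on the bench; to be grasped at the middle of its barrel. Point: middle of the barrel, on its axis, 11 mm above the bench; x along the axis to the nozzle. Barrel 22 mm diameter, 136 mm long, white inside. At its -x end a flat-sided flange 4 mm thick, 38 wide, 22 high (stops rolling), then a plunger to 98 mm from the point; nozzle to 86 mm at +x.
- wide_rest_seat (a point): Wide rest for the thick syringe, fixed: two aluminium 90-degree V brackets, 12 mm thick, 56 mm wide inside at the mouth (67 outside), 72 mm free between them, on an 8 mm base plate 108 mm long. Point: midway between them, 62 mm above the bench, where the bedded syringe's middle lies; notch bottoms 25 mm below it, bracket tips 3 mm above. x along the groove, z up.
- narrow_rest_seat (a point): Narrow rest for the thin syringe, fixed: two aluminium 90-degree V brackets, 12 mm thick, 34 mm wide inside at the mouth (45 outside), 72 mm free between them, on an 8 mm base plate 108 mm long. Point: midway between them, 62 mm above the bench, where the bedded syringe's middle lies; notch bottoms 16 mm below it, bracket tips 1 mm above. x along the groove, z up.
Mind the look-alikes: they are no part of the job. Leave any blue or turquoise look-alike of the part that bears small_syringe_center alone.

How it is judged:
At the end, for the whole second after the job is handed in: Thick syringe at rest in both notches of the wide rest, thin one in both of the narrow rest: each barrel's middle within 16 mm of the rest's middle along the groove and 6 mm of the bedded position across it and in height, axis within 10 degrees of the groove, either way round (x of large_syringe_center in the frame of wide_rest_seat between -0.016 and 0.016 m and y of large_syringe_center in the frame of wide_rest_seat between -0.006 and 0.006 m and z of large_syringe_center in the frame of wide_rest_seat between -0.006 and 0.006 m and angle between the x axis of large_syringe_center and the x axis of wide_rest_seat, either way round below 0.175 rad and linear speed of each of large_syringe, small_syringe below 0.02 m/s and angular speed of each of large_syringe, small_syringe below 0.2 rad/s and contact force between large_syringe and wide_rest above 0.1 N and x of small_syringe_center in the frame of narrow_rest_seat between -0.016 and 0.016 m and y of small_syringe_center in the frame of narrow_rest_seat between -0.006 and 0.006 m and z of small_syringe_center in the frame of narrow_rest_seat between -0.006 and 0.006 m and angle between the x axis of small_syringe_center and the x axis of narrow_rest_seat, either way round below 0.175 rad and contact force between small_syringe and narrow_rest above 0.1 N); the robot touches nothing.
It fails at once if the large syringe is dropped (falls freely faster than 0.9 m/s, that is from more than about 40 mm) (linear speed of large_syringe above 0.9 m/s and contact force between large_syringe and anything else below 0.01 N).
It fails at once if the small syringe is dropped (falls freely faster than 0.9 m/s, that is from more than about 40 mm) (linear speed of small_syringe above 0.9 m/s and contact force between small_syringe and anything else below 0.01 N).
It also fails if it takes over 53 s, if anything falls off the work surface, if the arm or the gripper's body presses on something with over 40 N, if the wrist force passes 120 N, or if a joint passes its speed limit or range.

## Robot

A 6-joint arm with a two-finger parallel gripper is mounted at the origin on the work surface. World frame = base frame: x ahead of the robot, y to its left, z up, the work surface at z = 0. Lengths are in m, angles in rad, forces in N, time in s.
With the tool pointing down it reaches from about 0.35 to 0.975 m from the base axis. Payload 4.9 kg.
Tool frame: the origin (TCP) lies midway between the tips of the shut fingers; the grasp point (between the pads) lies 19 mm behind it; z points along the fingers, x is the direction in which the jaws open and shut, and the axes are right-handed (so a half turn about z gives the same grasp; the last joint's range is limited). The gripper opens to 85 mm and grips with 20 to 120 N. Pads are 22 mm wide; open, the fingers measure 114 mm over their backs; the gripper's body (76 mm by 85 mm) begins 54 mm behind the grasp point. The pads swing forward as they close: fully open they stand 13 mm farther back than shut.
Start: joints at [1.009, 0.053, 1.613, -0, 1.476, -0.119], TCP at [0.268, 0.565, 0.231] pointing down, gripper open.
Joint ranges: [-3.01, 3.01], [-1.01, 2.22], [0.06, 2.58], [-1.02, 4.17], [0.09, 2.62], [-3.14, 3.14]. Speed limits (rad/s): [2.57, 2.57, 3.14, 3.14, 3.14, 3.14].

## Interface

Orientations are given as a rotation vector (axis times angle).
In Python, from station import ctrl gives the robot as it stands.
- The arm moves only by the tool step_arm, never from a script. Its argument "increments" is text: rows parted by semicolons, each of 6 numbers parted by spaces: the shift along the tool's x, y, z as a fraction of full scale, then the turn, a rotation vector about the tool's x, y, z as a fraction of full scale. In form: x y z rx ry rz; .... A call has 1 to 12 rows; each row shifts and turns the commanded pose from where the row before left it, along the tool's axes as they then stand; what a row does not reach is not made up. Full scale, the value 1, is 0.025 m for a shift and 0.1 rad for a turn. A row lasts 1/12 s, in which the tool goes at most 41.7 mm and 7.16 degrees, less where a joint would pass 70% of its speed; a pose out of reach is approached as far as the arm can. A call with a number of a shift or a turn outside -1 to 1 is refused whole. A call with a gripper value outside its range is refused whole. "fingers" is the opening, from -1 (shut) to 1 (fully open), so that 0 is half open, set as the call begins (left out, the last holds). The fingers move at their own pace and stop on an object; "newtons" is the grip in N (left out, the last holds). Time passes only in rows, so rows that do not move let the fingers close. It gives the time, the measured TCP pose, the force and the opening at its end, in the units of the state.
- ctrl.get_obs(): the state, without advancing time (a new reading comes with each control period).
- ctrl.get_image(name): name is "scene" or "side" or "wrist"; returns a dict with "pixels" (400x640x3 uint8, red, green, blue), "intrinsics" (3x3 intrinsics, pixels), "eye" and "orientation" of the camera in the world. Camera axes: x right, y down, z forward; pixel columns grow to the right and rows downward; lengths in m; the calibration is good to about 2 mm. The wrist camera is an equidistant fisheye: a pixel r from the principal point sees the ray r / f radians off the axis. A picture is of the moment at which its call begins. There is no depth.
- ctrl.finish_job(): hands the job in, once; it reports no verdict.
The state is a dict: "t": time; "q": joint angles; "dq": joint speeds; "effort": joint torques, N m; "tool_pos": TCP position; "tool_rot": TCP orientation; "contact_force": force on the tool from outside, world axes, zero at the start; "wrist_torque": the same for the moment, N m; "opening": finger opening in m.
Only numpy, scipy, OpenCV 4.12 (cv2) and the standard library are available. Lean on these libraries where they do the work, as an engineer would, in place of code of your own. Each camera call takes 0.05 s, during which the arm holds its last target.

## Working session

There is one attempt and no reset: what is moved stays moved. The work goes in short steps, Python scripts to look and compute and a tool call to move; the robot and the scene stay as the last step left them, time stands still between calls to the robot, and variables do not carry over. Pictures are saved under pics/ and viewed, and the job is handed in when it is done.

Besides the shell and the picture viewer there is one more tool, called as name(argument=value, ...) on one line, values as JSON. step_arm: Moves the arm, as the interface text tells. Shift numbers are shares of 0.025 m and turn numbers shares of 0.1 rad, none past 1 either way. Its arguments: {"type":"object","properties":{"increments":{"type":"string"},"fingers":{"type":"number"},"newtons":{"type":"number"}},"required":["increments"]}

```bash
ls; mkdir -p pics
cat > snap.py <<'E'
import sys,cv2,json,numpy as np
from station import ctrl
def snap(name,tag):
    d=ctrl.get_image(name)
    cv2.imwrite(f"pics/{tag}.png",np.array(d["pixels"])[:,:,::-1])
    np.savez(f"pics/{tag}.npz",K=d["intrinsics"],eye=d["eye"],R=d["orientation"])
    return d
E
python3 - <<'E'
from snap import *
for n in ["scene","side","wrist"]:
    d=snap(n,n+"0"); print(n,d["intrinsics"],d["eye"],d["orientation"])
print(ctrl.get_obs())
E
```

```text
pics
scene [[387.72353186   0.         326.24929492]
 [  0.         387.72353186 202.37852679]
 [  0.           0.           1.        ]] [0.77798257 0.30364533 1.0280207 ] [-0.88627683 -2.75828235  0.74843742]
side [[470.5266546    0.         326.66506249]
 [  0.         470.5266546  204.93278389]
 [  0.           0.           1.        ]] [-0.03404733 -0.98148243  0.73472183] [-2.09103647  0.59802655 -0.32283579]
wrist [[309.70691629   0.         320.64613212]
 [  0.         309.70691629 196.96351262]
 [  0.           0.           1.        ]] [0.19258421 0.59943186 0.37213597] [2.41259225 1.52795042 0.24859581]
{'t': 0.15, 'q': array([ 1.00897444e+00,  5.32255549e-02,  1.61394222e+00, -8.36001936e-06,
        1.47603695e+00, -1.18997455e-01]), 'dq': array([-0.00031593, -0.00166717, -0.00393382,  0.00030331, -0.00188998,
        0.00172713]), 'effort': array([ 6.91496589e-04, -3.94237375e+01, -3.70724809e+01, -1.42731233e-04,
        4.61574949e-03, -1.59058878e-06]), 'tool_pos': array([0.2675504 , 0.56430543, 0.23035457]), 'tool_rot': array([ 2.65446351e+00,  1.67899256e+00, -2.27950869e-03]), 'contact_force': array([ 0.1946209 , -0.09622797, -0.4728475 ]), 'wrist_torque': array([ 0.015902  , -0.01516705, -0.00232937]), 'opening': 0.08539997969942291}
```

View pics/scene0.png

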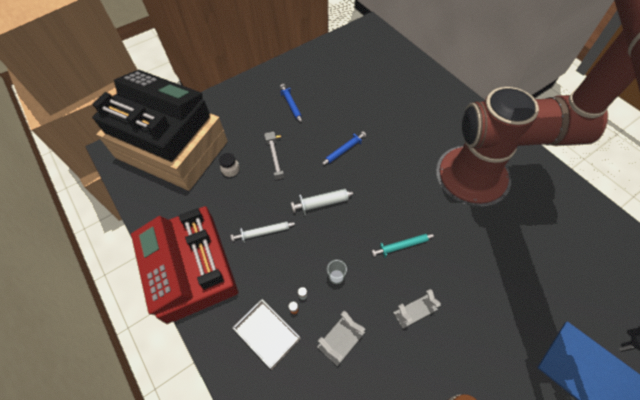

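View pics/side0.png

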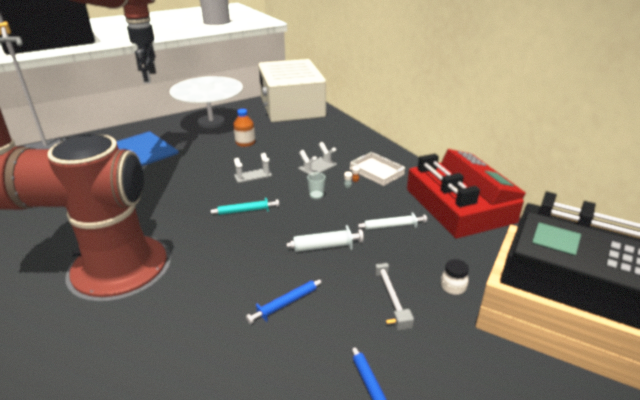

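View pics/wrist0.png

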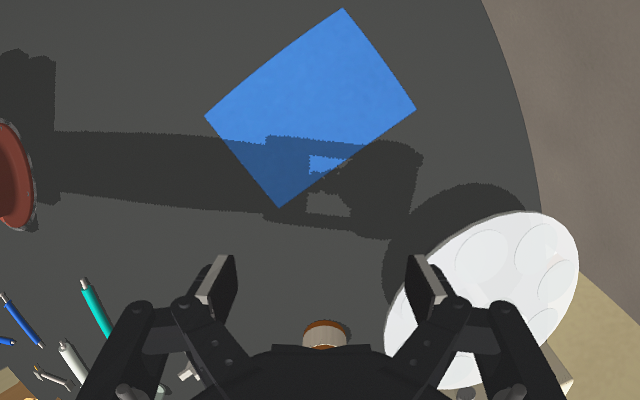

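Candidates for the thin syringe in the scene view: white (263,231), turquoise (403,244), blue (344,148) and blue (290,101). The white one fits because the blue and turquoise ones are excluded look-alikes. The thick syringe is the white one at (322,200). I'll confirm in an enlarged crop.

Run:
```python
import cv2
im=cv2.imread("pics/scene0.png")
cv2.imwrite("pics/cropA.png",cv2.resize(im[180:255,220:370],None,fx=5,fy=5,interpolation=cv2.INTER_CUBIC))
cv2.imwrite("pics/cropB.png",cv2.resize(im[280:370,305:455],None,fx=5,fy=5,interpolation=cv2.INTER_CUBIC))
```

```text
(no output)
```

View pics/cropA.png

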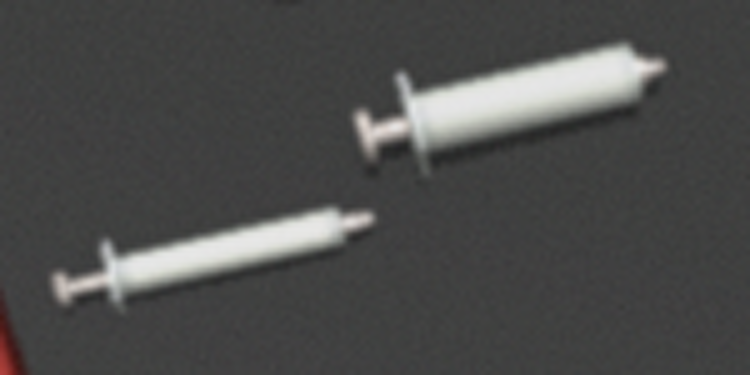

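View pics/cropB.png

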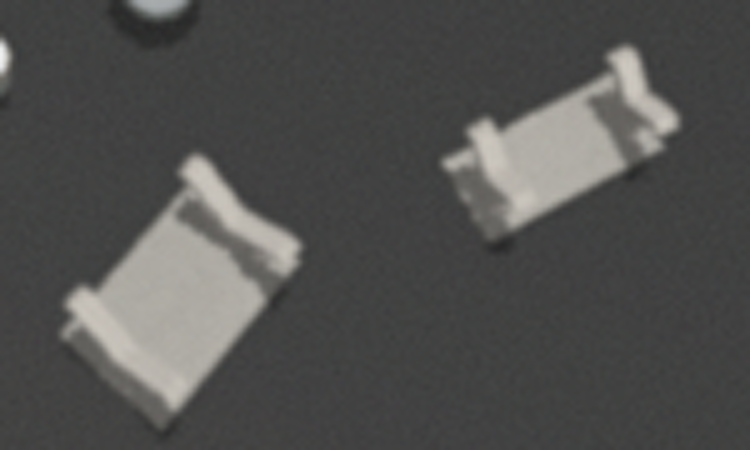

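```bash
cat > geo.py <<'E'
import numpy as np, cv2
from scipy.spatial.transform import Rotation as Ro
def ray(tag,uv,fish=False):
    d=np.load(f"pics/{tag}.npz");K=d["K"];R=Ro.from_rotvec(d["R"]).as_matrix()
    x=(uv[0]-K[0,2])/K[0,0];y=(uv[1]-K[1,2])/K[1,1]
    if fish:
        r=np.hypot(x,y);s=np.sin(r)/max(r,1e-9);v=np.array([x*s,y*s,np.cos(r)])
    else: v=np.array([x,y,1.])
    return d["eye"],R@v
def onz(tag,uv,z,fish=False):
    e,v=ray(tag,uv,fish);return e+v*(z-e[2])/v[2]
def proj(tag,p,fish=False):
    d=np.load(f"pics/{tag}.npz");K=d["K"];R=Ro.from_rotvec(d["R"]).as_matrix()
    c=R.T@(np.array(p)-d["eye"])
    if fish:
        th=np.arctan2(np.hypot(c[0],c[1]),c[2]);n=np.hypot(c[0],c[1]);return np.array([K[0,2]+K[0,0]*th*c[0]/n,K[1,2]+K[1,1]*th*c[1]/n])
    return np.array([K[0,2]+K[0,0]*c[0]/c[2],K[1,2]+K[1,1]*c[1]/c[2]])
E
python3 - <<'E'
from geo import *
np.set_printoptions(precision=4,suppress=True)
A=lambda u,v:(220+u/5,180+v/5)
B=lambda u,v:(305+u/5,280+v/5)
# white syringe masks
im=cv2.imread("pics/scene0.png").astype(int)
m=((im.min(2)>150)&(im.max(2)-im.min(2)<40)).astype(np.uint8)
n,l,st,c=cv2.connectedComponentsWithStats(m)
for i in range(1,n):
    if st[i,4]>30 and 220<c[i][0]<460 and 180<c[i][1]<370: print(i,st[i],c[i])
for nm,z,fl,end,pl,no in [("thick",.018,A(419,122),A(637,75),A(362,136),A(664,67)),("thin",.011,A(114,275),A(341,226),A(58,289),A(374,218))]:
    P=[onz("scene0",p,z)[:2] for p in (fl,end,pl,no)]
    d=P[3]-P[2];print(nm,P,np.linalg.norm(P[1]-P[0]),np.linalg.norm(d),"yaw",np.degrees(np.arctan2(d[1],d[0])))
    u=d/np.linalg.norm(d); print("mid barrel",(P[0]+P[1])/2,"mid tips",(P[2]+P[3])/2+u*.006)
for nm,z,T in [("wide",.065,[(195,160),(296,250),(78,295),(178,395)]),("narrow",.063,[(623,50),(674,125),(482,124),(520,198)])]:
    P=np.array([onz("scene0",B(*p),z)[:2] for p in T]);print(nm,P,P.mean(0))
    d=P[0]+P[1]-P[2]-P[3];print(np.linalg.norm(d)/2,np.degrees(np.arctan2(d[1],d[0])),np.linalg.norm(P[0]-P[1]),np.linalg.norm(P[2]-P[3]))
E
```

```text
34 [292 189  60  20 491] [322.3483 198.7393]
37 [231 222  63  17 337] [262.8605 229.819 ]
42 [330 271  13  11 107] [336.1682 275.9346]
43 [298 287   9   9  63] [301.9048 291.0952]
44 [427 290  13  17  76] [432.75   297.8421]
45 [399 296  30  29 425] [413.9882 310.7506]
46 [ 233  300   66   68 2257] [266.4759 333.5795]
47 [289 302   9   9  62] [292.7419 305.7419]
50 [342 312  22  22 134] [352.4627 322.6493]
51 [319 323  38  38 764] [338.3639 341.4097]
thick [array([ 0.5044, -0.2144]), array([ 0.3783, -0.1641]), array([ 0.5375, -0.2264]), array([ 0.3615, -0.1591])] 0.13578983253999713 0.18845830331401903 yaw 159.07336798760232
mid barrel [ 0.4414 -0.1893] mid tips [ 0.4439 -0.1906]
thin [array([ 0.7031, -0.2365]), array([ 0.5789, -0.1863]), array([ 0.7338, -0.2476]), array([ 0.5603, -0.1793])] 0.1339048043216505 0.18642746210917363 yaw 158.5159863302098
mid barrel [ 0.641  -0.2114] mid tips [ 0.6415 -0.2113]
wide [[0.6071 0.1222]
 [0.5933 0.1851]
 [0.6907 0.141 ]
 [0.6785 0.2046]] [0.6424 0.1632]
0.08658561395392753 -167.22148865528945 0.06432951938899385 0.06479283149915151
narrow [[0.397  0.2039]
 [0.4027 0.2467]
 [0.4798 0.1908]
 [0.4887 0.2291]] [0.442  0.2176]
0.08583352082423569 169.6938645544491 0.043231260831258146 0.039285287388194326
```

Run:
```python
import cv2
im=cv2.imread("pics/side0.png")
cv2.imwrite("pics/cropC.png",cv2.resize(im[140:200,225:385],None,fx=5,fy=5,interpolation=cv2.INTER_CUBIC))
```

```text
(no output)
```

View pics/cropC.png

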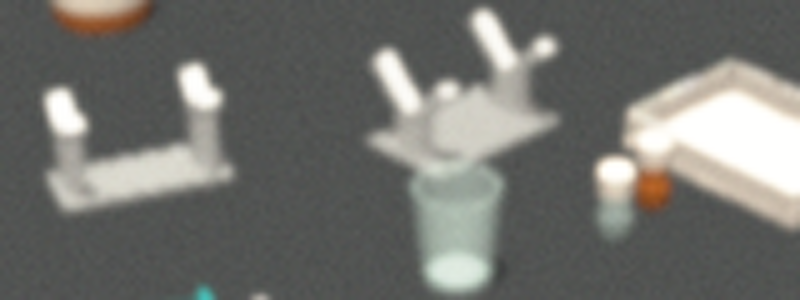

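The crops show both white syringes, each with a flange at its -x end. Their measured lengths match the description (188 and 186 mm tip to tip). The two grey rests are the wide one at (340,338) and the narrow one at (417,309). Next I'll go above the thick syringe.

```bash
cat > plan.py <<'E'
import sys
from geo import *
from station import ctrl
# usage: plan x y z yaw_jaw_deg
t=np.array([float(v) for v in sys.argv[1:4]]);a1=np.radians(float(sys.argv[4]))
o=ctrl.get_obs();R=Ro.from_rotvec(o["tool_rot"]).as_matrix()
a=np.arctan2(R[1,0],R[0,0]);zt=R[:,2]
da=(a1-a+np.pi/2)%np.pi-np.pi/2
print("t",o["t"],"pos",o["tool_pos"].round(4),"yaw",np.degrees(a).round(2),"toolz",zt.round(4),"F",o["contact_force"].round(2),"open",o["opening"])
print("rz total rows units",round(-da/.1,3))
a2=a+da
X=np.array([[np.cos(a2),np.sin(a2),0],[np.sin(a2),-np.cos(a2),0],[0,0,-1]])
print("after turn shift units",((t-o["tool_pos"])@X/.025).round(3), "now axes",((t-o["tool_pos"])@R/.025).round(3))
E
python3 plan.py 0.443 -0.19 0.231 69
```

```text
t 0.15 pos [0.2676 0.5643 0.2304] yaw 64.63 toolz [-9.0e-04 -1.4e-03 -1.0e+00] F [ 0.19 -0.1  -0.47] open 0.08539997969942291
rz total rows units -0.763
after turn shift units [-25.653  17.365  -0.026] now axes [-2.4255e+01  1.9270e+01  1.0000e-02]
```

step_arm(increments="0 0 0 0 0 -0.76; -0.5 0.34 0 0 0 0; -1 0.68 0 0 0 0; -1 0.68 0 0 0 0; -1 0.68 0 0 0 0; -1 0.68 0 0 0 0; -1 0.68 0 0 0 0; -1 0.68 0 0 0 0; -1 0.68 0 0 0 0; -1 0.68 0 0 0 0; -1 0.68 0 0 0 0; -1 0.68 0 0 0 0", fingers=1, newtons=40)

```text
t: 1.15
tool_pos: [0.3401, 0.2542, 0.231]
tool_rot: [2.589, 1.78, -0.0]
contact_force: [1.9, -0.7, 0.6]
opening: 0.0853
```

step_arm(increments="-1 0.68 0 0 0 0; -1 0.68 0 0 0 0; -1 0.68 0 0 0 0; -1 0.68 0 0 0 0; -1 0.68 0 0 0 0; -1 0.68 0 0 0 0; -1 0.68 0 0 0 0; -1 0.68 0 0 0 0; -1 0.68 0 0 0 0; -1 0.68 0 0 0 0; -0.5 0.34 0 0 0 0; 0 0 0 0 0 0")

```text
t: 2.15
tool_pos: [0.4128, -0.0558, 0.231]
tool_rot: [-2.593, -1.773, 0.002]
contact_force: [-0.3, 0.4, 0.6]
opening: 0.0857
```

```bash
python3 plan.py 0.443 -0.19 0.2 69
python3 - <<'E'
from snap import *
snap("wrist","w1")
E
```

```text
t 2.15 pos [ 0.4128 -0.0558  0.231 ] yaw 68.74 toolz [-8.e-04 -5.e-04 -1.e+00] F [-0.25  0.4   0.6 ] open 0.08573762472158356
rz total rows units -0.046
after turn shift units [-4.578  3.05   1.238] now axes [-4.563  3.072  1.24 ]
```

View pics/w1.png

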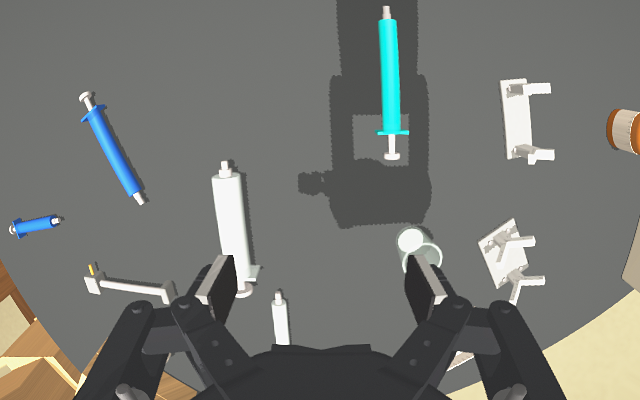

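The wrist view shows the thick syringe from nozzle (224,163) to plunger (243,292), the thin one's nozzle at (278,295), and both rests on the right. I'll cross-check the thick syringe.

Run:
```python
from geo import *
np.set_printoptions(precision=4,suppress=True)
im=cv2.imread("pics/w1.png").astype(int)
m=(im.min(2)>130)
for r in (190,205,220,235,250):
    xs=np.where(m[r,195:262])[0]+195
    L,Rr=xs.min(),xs.max()
    P=onz("w1",((L+Rr)/2,r),.018,True); print(r,L,Rr,P[:2])
    a=np.array([.443,-.19]);u=np.array([np.cos(np.radians(159)),np.sin(np.radians(159))]);n=np.array([-u[1],u[0]]);print("   along,perp",(P[:2]-a)@u,(P[:2]-a)@n)
print(onz("w1",(224,163),.018,True),onz("w1",(243,293),.018,True))
```

```text
190 212 241 [ 0.3962 -0.175 ]
   along,perp 0.04902980649015755 0.0027632838762488327
205 214 242 [ 0.4147 -0.1821]
   along,perp 0.029256020108717938 0.002815150933811768
220 217 244 [ 0.4342 -0.1884]
   along,perp 0.008803461694742233 0.0017069544430238792
235 219 246 [ 0.4541 -0.1958]
   along,perp -0.012475039343725658 0.0014518049870183261
250 222 248 [ 0.4752 -0.2031]
   along,perp -0.03471950605294639 0.0006859404829188405
[ 0.3642 -0.1629  0.018 ] [ 0.5423 -0.2262  0.018 ]
```

```bash
python3 plan.py 0.445 -0.192 0.08 70
```

```text
t 2.2 pos [ 0.4126 -0.0544  0.2309] yaw 68.81 toolz [-1.e-03  5.e-04 -1.e+00] F [ 0.69 -0.1  -0.44] open 0.08554550918259665
rz total rows units -0.208
after turn shift units [-4.73   3.102  6.037] now axes [-4.665  3.206  6.032]
```

step_arm(increments="0 0 0 0 0 -0.21; -0.95 0.62 0 0 0 0; -0.95 0.62 0 0 0 0; -0.95 0.62 1 0 0 0; -0.95 0.62 1 0 0 0; -0.93 0.62 1 0 0 0; 0 0 1 0 0 0; 0 0 1 0 0 0; 0 0 0.5 0 0 0; 0 0 0.5 0 0 0; 0 0 0 0 0 0; 0 0 0 0 0 0")

```text
t: 3.2
tool_pos: [0.4456, -0.1898, 0.0813]
tool_rot: [-2.568, -1.808, 0.0]
contact_force: [-0.1, -0.5, 0.1]
opening: 0.085
```

```bash
python3 plan.py 0.445 -0.192 0.003 70
python3 - <<'E'
from snap import *
snap("wrist","w2")
E
```

```text
t 3.2 pos [ 0.4456 -0.1898  0.0813] yaw 70.3 toolz [-6.e-04  5.e-04 -1.e+00] F [-0.13 -0.48  0.14] open 0.08503707258754041
rz total rows units 0.052
after turn shift units [-0.09   0.007  3.133] now axes [-0.09   0.009  3.133]
```

View pics/w2.png

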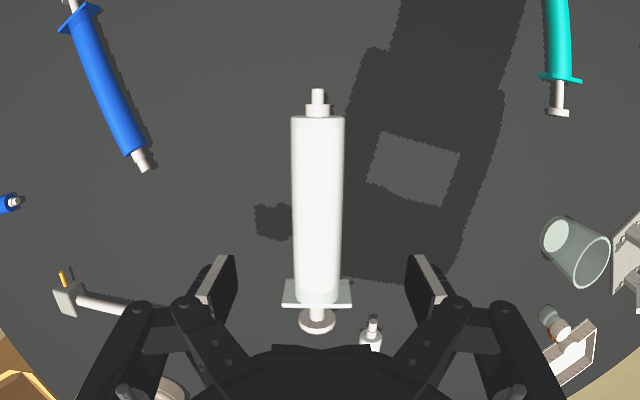

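The thick syringe is centred between the open pads (axis at column 318). I'll check its position along the axis.

Run:
```python
from geo import *
np.set_printoptions(precision=4,suppress=True)
a=np.array([.4456,-.1898]);u=np.array([np.cos(np.radians(160.3)),np.sin(np.radians(160.3))]);n=np.array([-u[1],u[0]])
for nm,p,z in [("noz",(317,90),.018),("shoulder",(317,118),.018),("shoulder top",(317,118),.025),("flange",(317,296),.018),("plunger",(317,320),.018)]:
    P=onz("w2",p,z,True)[:2];print(nm,P,(P-a)@u,(P-a)@n)
print(proj("w2",[.4456,-.1898,.081],True))
```

```text
noz [ 0.3627 -0.1631] 0.08703297551424079 0.002818325639370996
shoulder [ 0.3802 -0.1694] 0.06844708840875947 0.002828856449406001
shoulder top [ 0.3798 -0.1692] 0.0689340630355712 0.002752253618502646
flange [ 0.5118 -0.217 ] -0.07148033565044515 0.0032803953057163352
plunger [ 0.5367 -0.226 ] -0.09796138541503649 0.0034211633699057593
[321.4301 259.5759]
```

step_arm(increments="-0.11 0 0.5 0 0 0; 0 0 0.7 0 0 0; 0 0 0.7 0 0 0; 0 0 0.6 0 0 0; 0 0 0.4 0 0 0; 0 0 0.23 0 0 0; 0 0 0 0 0 0; 0 0 0 0 0 0")

```text
t: 3.92
tool_pos: [0.4453, -0.1938, 0.0039]
tool_rot: [2.569, 1.806, 0.001]
contact_force: [-1.0, -0.7, -0.4]
opening: 0.085
```

step_arm(increments="0 0 0 0 0 0; 0 0 0 0 0 0; 0 0 0 0 0 0; 0 0 0 0 0 0; 0 0 0 0 0 0; 0 0 0 0 0 0; 0 0 0 0 0 0; 0 0 0 0 0 0; 0 0 0 0 0 0; 0 0 0 0 0 0", fingers=-1, newtons=40)

```text
t: 4.75
tool_pos: [0.4451, -0.1938, 0.0038]
tool_rot: [2.57, 1.806, 0.001]
contact_force: [-0.8, 1.2, 5.5]
opening: 0.0351
```

step_arm(increments="0 0 -0.2 0 0 0; 0 0 -0.5 0 0 0; 0 0 -0.8 0 0 0; 0 0 -1 0 0 0; 0 0 -1 0 0 0; 0 0 -1 0 0 0; 0 0 -1 0 0 0; 0 0 -0.8 0 0 0; 0 0 -0.4 0 0 0; 0 0 0 0 0 0")

```text
t: 5.58
tool_pos: [0.4456, -0.1942, 0.1728]
tool_rot: [2.567, 1.804, 0.003]
contact_force: [0.7, 0.1, -2.6]
opening: 0.0347
```

```bash
python3 plan.py 0.642 0.163 0.171 102.8
python3 - <<'E'
from snap import *
snap("wrist","w3");snap("side","s3")
E
```

```text
t 5.5833 pos [ 0.4456 -0.1942  0.1728] yaw 70.18 toolz [ 0.0035 -0.0023 -1.    ] F [ 0.73  0.12 -2.56] open 0.034738856597904044
rz total rows units -5.693
after turn shift units [12.191 10.824  0.072] now axes [16.103  2.545  0.067]
```

View pics/w3.png

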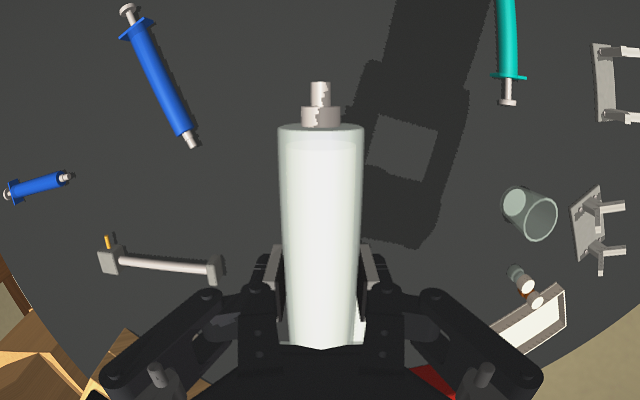

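View pics/s3.png

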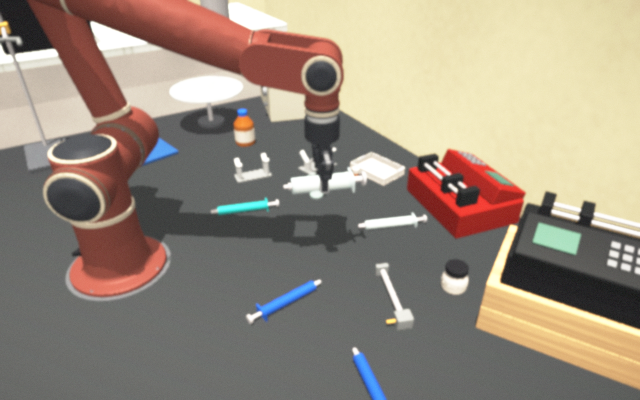

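step_arm(increments="0.5 0.3 0 0 0 0; 1 0.59 0 0 0 0; 1 0.59 0 0 0 0; 1 0.59 0 0 0 0; 1 0.59 0 0 0 0; 1 0.59 0 0 0 0; 1 0.59 0 0 0 0; 1 0.59 0 0 0 0; 1 0.59 0 0 0 0; 1 0.59 0 0 0 0; 0.7 0.41 0 0 0 0; 0.3 0.18 0 0 0 0")

```text
t: 6.68
tool_pos: [0.6795, 0.003, 0.1668]
tool_rot: [-2.566, -1.807, 0.005]
contact_force: [-1.0, -0.9, -2.5]
opening: 0.0348
```

step_arm(increments="0 0 0 0 0 -0.7; 0 0 0 0 0 -1; 0 0 0 0 0 -1; 0 0 0 0 0 -1; 0 0 0 0 0 -1; 0 0 0 0 0 -1; 0 0 0 0 0 0; 0 0 0 0 0 0")

```text
t: 7.35
tool_pos: [0.6783, 0.0006, 0.1685]
tool_rot: [-1.961, -2.451, 0.003]
contact_force: [0.3, -0.1, -1.9]
opening: 0.0347
```

```bash
python3 plan.py 0.642 0.163 0.171 102.8
python3 - <<'E'
from snap import *
snap("wrist","w4")
E
```

```text
t 7.35 pos [6.783e-01 6.000e-04 1.685e-01] yaw 102.68 toolz [-3.3e-03  1.0e-04 -1.0e+00] F [ 0.26 -0.09 -1.91] open 0.03471362667513595
rz total rows units -0.022
after turn shift units [ 6.656  0.025 -0.099] now axes [ 6.656  0.011 -0.093]
```

View pics/w4.png

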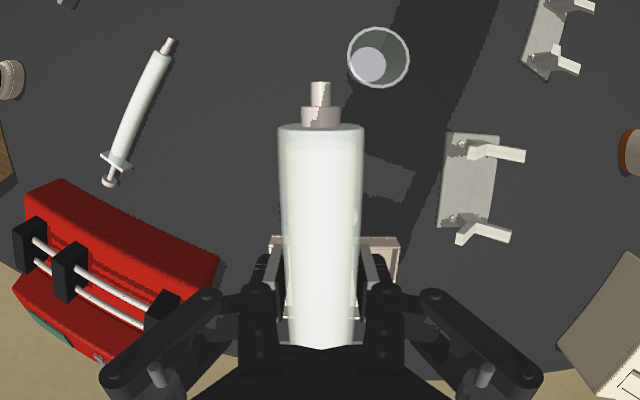

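The thick syringe is held level. The wide rest sits at (480,190) and the narrow one at (555,45). I'll enlarge both to measure them.

Run:
```python
import cv2
im=cv2.imread("pics/w4.png")
cv2.imwrite("pics/cropD.png",cv2.resize(im[120:250,425:540],None,fx=5,fy=4.6,interpolation=cv2.INTER_CUBIC))
```

```text
(no output)
```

View pics/cropD.png

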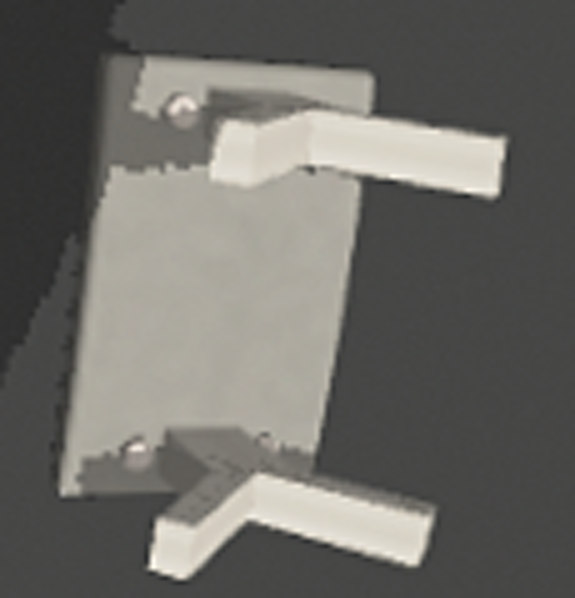

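Run:
```python
from geo import *
np.set_printoptions(precision=4,suppress=True)
D=lambda u,v:(425+u/5,120+v/4.6)
def f(T,z): return np.array([onz("w4",D(*p),z,True)[:2] for p in T])
L=f([(257,130),(248,185),(193,527),(187,578)],.065);R=f([(505,140),(498,197),(433,515),(420,567)],.065)
N=f([(312,112),(308,168),(255,475),(245,520)],.037)
B=f([(105,55),(60,495),(373,73)],.008)
ang=lambda d:np.degrees(np.arctan2(d[1],d[0]))
for q in (L,R,N): d=(q[0]+q[1]-q[2]-q[3])/2;print(q.mean(0),np.linalg.norm(d),ang(d), np.linalg.norm(q[0]-q[3]))
print("tips",(L.mean(0)+R.mean(0))/2,np.linalg.norm(L.mean(0)-R.mean(0)))
d=B[0]-B[1];print("base len",np.linalg.norm(d),ang(d),"w",np.linalg.norm(B[2]-B[0]),"centre",(B[1]+B[2])/2)
e,v=ray("w4",(320,197),True)
from station import ctrl
o=ctrl.get_obs();print(o["tool_pos"],e)
```

```text
[0.6498 0.1337] 0.08303524405431678 -167.02590541969198 0.09435717972096358
[0.637  0.1894] 0.08381745082346674 -167.18398643575446 0.09620210915877876
[0.6442 0.1612] 0.0833669839467396 -167.60512135599154 0.0951813788894218
tips [0.6434 0.1615] 0.05722278275793843
base len 0.1070617383139836 -166.37474680590657 w 0.06741706349383825 centre [0.6435 0.1609]
[0.6785 0.0006 0.169 ] [ 0.5977 -0.0179  0.3107]
```

```bash
python3 plan.py 0.6435 0.1613 0.09 102.9
python3 - <<'E'
from geo import *
o=np.array([.6784,.0006]);a=np.radians(102.7);u=np.array([-np.sin(a),np.cos(a)]);n=np.array([np.cos(a),np.sin(a)])
for p,z in [((321,126),.183+.012),((321,126),.183),((320,83),.183)]:
    P=onz("w4",p,z,True)[:2];print((P-o)@u,(P-o)@n)
E
```

```text
t 7.4 pos [6.785e-01 6.000e-04 1.690e-01] yaw 102.69 toolz [-2.6e-03  1.0e-04 -1.0e+00] F [-0.19 -1.03 -2.22] open 0.03467410501585623
rz total rows units -0.037
after turn shift units [6.578 0.07  3.158] now axes [6.576 0.054 3.162]
0.07192804953871805 3.191268072376918e-05
0.07080652368841009 6.278155031913147e-05
0.0885782627584472 -0.00035103347654261255
```

Held offset is under 1 mm, so I'll move over the rest and lower.

step_arm(increments="0.5 0 0 0 0 -0.04; 0.9 0 0 0 0 0; 1 0.02 0 0 0 0; 1 0.02 0 0 0 0; 1 0.02 0 0 0 0; 1 0.01 0 0 0 0; 0.8 0 0 0 0 0; 0.38 0 0.5 0 0 0; 0 0 0.8 0 0 0; 0 0 0.8 0 0 0; 0 0 0.7 0 0 0; 0 0 0.36 0 0 0")

```text
t: 8.4
tool_pos: [0.6416, 0.1614, 0.0873]
tool_rot: [-1.952, -2.456, 0.007]
contact_force: [-0.7, -0.4, -3.3]
opening: 0.0344
```

step_arm(increments="0 0 0 0 0 0; 0 0 0 0 0 0")

```text
t: 8.57
tool_pos: [0.6435, 0.1614, 0.0907]
tool_rot: [-1.954, -2.459, 0.002]
contact_force: [0.5, -0.8, -3.2]
opening: 0.0344
```

```bash
python3 plan.py 0.6435 0.1613 0.053 102.9
python3 - <<'E'
from snap import *
snap("wrist","w5");snap("scene","c5")
im=cv2.imread("pics/c5.png");cv2.imwrite("pics/c5c.png",cv2.resize(im[270:400,270:470],None,fx=4,fy=4,interpolation=cv2.INTER_CUBIC))
E
```

```text
t 8.5667 pos [0.6435 0.1614 0.0907] yaw 103.04 toolz [-1.4e-03 -2.0e-04 -1.0e+00] F [ 0.48 -0.84 -3.21] open 0.034441344019447866
rz total rows units 0.025
after turn shift units [-0.002 -0.002  1.51 ] now axes [-0.002 -0.     1.51 ]
```

View pics/w5.png

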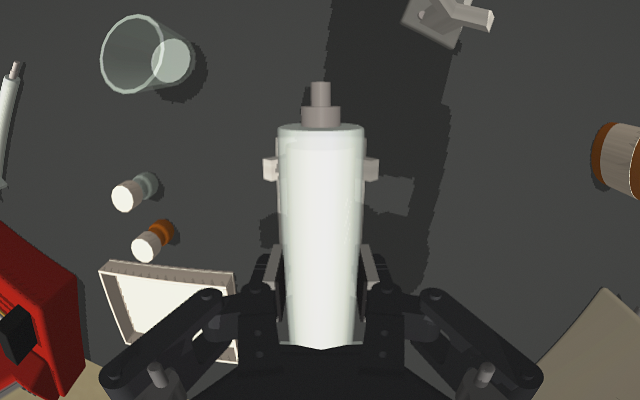

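View pics/c5c.png

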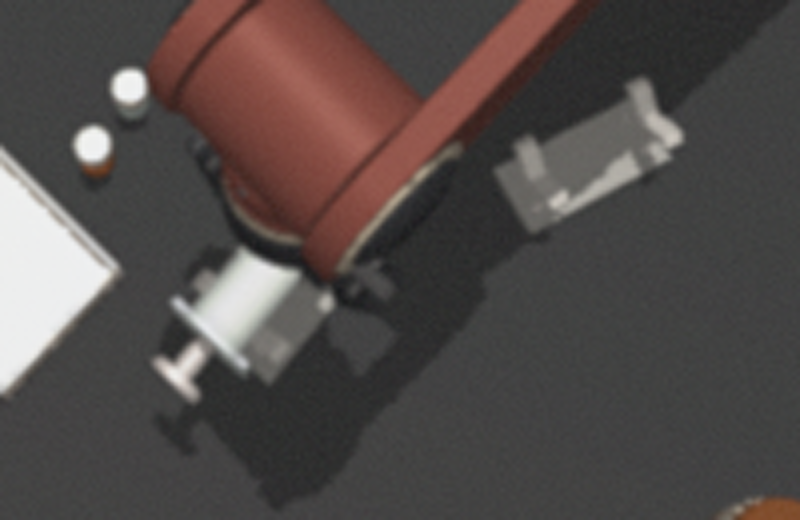

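The wrist view shows the bracket tips at 270 and 371, symmetric about the barrel axis (320). I'll lower the syringe.

step_arm(increments="0 0 0.4 0 0 0; 0 0 0.5 0 0 0; 0 0 0.4 0 0 0; 0 0 0.2 0 0 0; 0 0 0.05 0 0 0; 0 0 0 0 0 0; 0 0 0 0 0 0")

```text
t: 9.25
tool_pos: [0.6441, 0.1616, 0.0528]
tool_rot: [1.954, 2.46, 0.0]
contact_force: [-0.1, -0.7, -2.6]
opening: 0.0352
```

step_arm(increments="0 0 0.06 0 0 0; 0 0 0.04 0 0 0; 0 0 0 0 0 0; 0 0 0 0 0 0")

```text
t: 9.58
tool_pos: [0.6441, 0.1616, 0.0505]
tool_rot: [1.954, 2.46, 0.0]
contact_force: [1.3, -0.3, -3.2]
opening: 0.0349
```

step_arm(increments="0 0 0.04 0 0 0; 0 0 0.04 0 0 0; 0 0 0 0 0 0; 0 0 0 0 0 0")

```text
t: 9.92
tool_pos: [0.6441, 0.1615, 0.0485]
tool_rot: [1.954, 2.46, 0.0]
contact_force: [0.9, 0.3, -1.3]
opening: 0.0347
```

step_arm(increments="0 0 0.04 0 0 0; 0 0 0 0 0 0; 0 0 0 0 0 0")

```text
t: 10.17
tool_pos: [0.6444, 0.1614, 0.048]
tool_rot: [1.954, 2.459, 0.001]
contact_force: [-0.8, -1.6, 2.3]
opening: 0.0346
```

Contact is registered (force z went from -3 to +2.3 N), so I'll release.

step_arm(increments="0 0 0 0 0 0; 0 0 0 0 0 0; 0 0 0 0 0 0; 0 0 0 0 0 0; 0 0 0 0 0 0; 0 0 0 0 0 0", fingers=0.6)

```text
t: 10.67
tool_pos: [0.644, 0.1616, 0.0473]
tool_rot: [-1.954, -2.46, -0.0]
contact_force: [-0.2, 0.3, 0.7]
opening: 0.0682
```

step_arm(increments="0 0 -0.4 0 0 0; 0 0 -0.8 0 0 0; 0 0 -1 0 0 0; 0 0 -1 0 0 0; 0 0 -1 0 0 0; 0 0 -1 0 0 0; 0 0 -0.4 0 0 0; 0 0 0 0 0 0", fingers=1)

```text
t: 11.33
tool_pos: [0.6461, 0.1619, 0.1921]
tool_rot: [1.951, 2.456, 0.009]
contact_force: [-0.4, 0.9, -0.1]
opening: 0.0853
```

```bash
python3 plan.py 0.641 -0.2115 0.19 68.5
python3 - <<'E'
from snap import *
snap("wrist","w6")
E
```

```text
t 11.3333 pos [0.6461 0.1619 0.1921] yaw 103.08 toolz [ 0.0075  0.001  -1.    ] F [-0.41  0.85 -0.13] open 0.08533687795998361
rz total rows units 6.035
after turn shift units [-13.971   5.285   0.084] now axes [-14.502  -3.579   0.068]
```

View pics/w6.png

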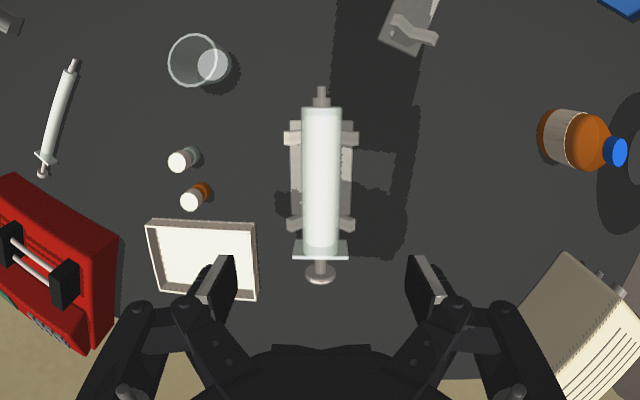

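The thick syringe rests in both notches (barrel axis at column 320, brackets at rows 135 and 222). Before crossing I'll check how far away the pump is.

Run:
```python
from geo import *
for p in [(213,208),(238,292),(200,215),(232,290),(200,208)]:
    print(p,[onz("scene0",p,z)[:2].round(3) for z in (0,.06,.1)])
# thick check
o=[]
for p,z in [((321,108),.066),((320,243),.066),((320,88),.062)]:
    o.append(onz("w6",p,z,True)[:2]);print(p,o[-1].round(4))
a=np.radians(192.9);u=np.array([np.cos(a),np.sin(a)]);c=np.array([.6435,.1613])
for q in o: print((q-c)@u,(q-c)@np.array([-u[1],u[0]]))
```

```text
(213, 208) [array([ 0.732, -0.375]), array([ 0.734, -0.336]), array([ 0.736, -0.309])]
(238, 292) [array([ 0.797, -0.1  ]), array([ 0.796, -0.077]), array([ 0.795, -0.061])]
(200, 215) [array([ 0.775, -0.377]), array([ 0.775, -0.337]), array([ 0.775, -0.31 ])]
(232, 290) [array([ 0.807, -0.115]), array([ 0.806, -0.09 ]), array([ 0.804, -0.074])]
(200, 208) [array([ 0.764, -0.399]), array([ 0.765, -0.358]), array([ 0.765, -0.33 ])]
(321, 108) [0.5761 0.1458]
(320, 243) [0.7005 0.1739]
(320, 88) [0.5594 0.141 ]
0.06916706310703172 4.094067324325736e-05
-0.058403155570954435 0.00046157360342255797
0.0865195659354109 0.0009672989535761765
```

step_arm(increments="-0.5 -0.12 0 0 0 0; -1 -0.25 0 0 0 0; -1 -0.25 0 0 0 0; -1 -0.25 0 0 0 0; -1 -0.25 0 0 0 0; -1 -0.25 0 0 0 0; -1 -0.25 0 0 0 0; -1 -0.25 0 0 0 0; -1 -0.25 0 0 0 0; -1 -0.25 0 0 0 0; -1 -0.25 0 0 0 0; -1 -0.25 0 0 0 0")

```text
t: 12.38
tool_pos: [0.6372, -0.1365, 0.184]
tool_rot: [-1.952, -2.456, 0.003]
contact_force: [-0.1, 0.1, -0.3]
opening: 0.0853
```

step_arm(increments="-1 -0.25 0 0 0 0; -1 -0.25 0 0 0 0; -0.7 -0.17 0 0 0 0; -0.3 -0.07 0 0 0 0; 0 0 0 0 0 0.7; 0 0 0 0 0 1; 0 0 0 0 0 1; 0 0 0 0 0 1; 0 0 0 0 0 1; 0 0 0 0 0 1; 0 0 0 0 0 0.33; 0 0 0 0 0 0")

```text
t: 13.38
tool_pos: [0.637, -0.2114, 0.1852]
tool_rot: [-2.594, -1.767, 0.003]
contact_force: [0.2, 0.1, -1.1]
opening: 0.0856
```

```bash
python3 plan.py 0.641 -0.2115 0.08 68.5
python3 - <<'E'
from snap import *
snap("wrist","w7")
E
```

```text
t 13.3833 pos [ 0.637  -0.2114  0.1852] yaw 68.52 toolz [-0.0031  0.0015 -1.    ] F [ 0.22  0.12 -1.1 ] open 0.08558081115203525
rz total rows units 0.003
after turn shift units [0.054 0.15  4.207] now axes [0.053 0.164 4.206]
```

View pics/w7.png

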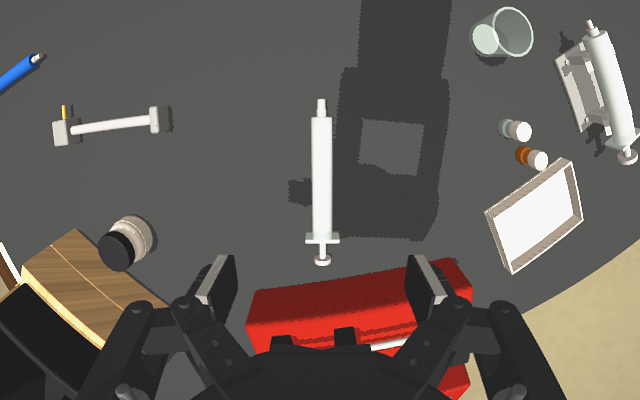

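The thin white syringe runs from nozzle (321,98) to plunger (322,262). The red pump lies behind it, so I'll measure both.

Run:
```python
from geo import *
np.set_printoptions(precision=4,suppress=True)
t=np.array([.637,-.2114]);a=np.radians(158.52);u=np.array([np.cos(a),np.sin(a)]);n=np.array([-u[1],u[0]])
im=cv2.imread("pics/w7.png").astype(int);m=im.min(2)>130
for r in (130,160,190,220):
    xs=np.where(m[r,295:350])[0]+295;P=onz("w7",((xs.min()+xs.max())/2,r),.011,True)[:2];print(r,xs.min(),xs.max(),(P-t)@u,(P-t)@n)
for nm,p in [("noz",(321,98)),("sh",(321,117)),("fl",(322,239)),("pl",(322,263))]:
    P=onz("w7",p,.011,True)[:2];print(nm,P,(P-t)@u,(P-t)@n)
for p in [(255,290),(248,325),(448,258),(350,275)]:
    for z in (0,.05,.1):
        P=onz("w7",p,z,True)[:2];print("pump",p,z,P,(P-t)@u,(P-t)@n)
```

```text
130 311 331 0.04881702549578852 -5.8307850383048276e-05
160 311 331 0.017408854860647575 -9.27375646916193e-05
190 312 331 -0.0152770288373658 -0.0006653725888764003
220 312 331 -0.049983857015530445 -0.0007270227846925859
noz [ 0.5611 -0.1815] 0.08162817351953346 -2.4817773603022272e-05
sh [ 0.5791 -0.1886] 0.06219336026539614 -4.4345681503397636e-05
fl [ 0.7058 -0.237 ] -0.07341716091261934 -0.0013393242180648362
pl [ 0.7354 -0.2486] -0.10514841869141335 -0.0014252393246079057
pump (255, 290) 0 [ 0.7496 -0.3478] -0.15470839751884588 0.08571027755882901
pump (255, 290) 0.05 [ 0.7207 -0.3224] -0.11850323493752087 0.07270000790527571
pump (255, 290) 0.1 [ 0.6917 -0.2971] -0.08229807235619578 0.059689738251722496
pump (248, 325) 0 [ 0.8023 -0.3872] -0.21819395855616897 0.10305707072183486
pump (248, 325) 0.05 [ 0.7653 -0.3558] -0.17229196593590548 0.08739723946287344
pump (248, 325) 0.1 [ 0.7283 -0.3244] -0.1263899733156419 0.07173740820391201
pump (448, 258) 0 [ 0.7992 -0.0988] -0.10967431705160564 -0.1641160538849732
pump (448, 258) 0.05 [ 0.7627 -0.1115] -0.0803476921584642 -0.13896767083578246
pump (448, 258) 0.1 [ 0.7262 -0.1242] -0.05102106726532278 -0.11381928778659171
pump (350, 275) 0 [ 0.7709 -0.2248] -0.12954804770111153 -0.03653566571912073
pump (350, 275) 0.05 [ 0.7387 -0.2183] -0.09718589496196729 -0.030874002486720543
pump (350, 275) 0.1 [ 0.7066 -0.2117] -0.06482374222282314 -0.025212339254320402
```

step_arm(increments="0.02 0.22 0.4 0 0 0; 0 0 0.9 0 0 0; 0 0 1 0 0 0; 0 0 1 0 0 0; 0 0 1 0 0 0; 0 0 1 0 0 0; 0 0 0.6 0 0 0; 0 0 0.3 0 0 0; 0 0 0 0 0 0; 0 0 0 0 0 0")

```text
t: 14.27
tool_pos: [0.6438, -0.2136, 0.0326]
tool_rot: [2.596, 1.769, 0.0]
contact_force: [-0.5, 0.1, -0.0]
opening: 0.086
```

```bash
python3 plan.py 0.642 -0.2135 0.002 68.5
python3 - <<'E'
from snap import *
snap("wrist","w8")
E
```

```text
t 14.2667 pos [ 0.6438 -0.2136  0.0326] yaw 68.54 toolz [ 4.e-04 -2.e-04 -1.e+00] F [-0.54  0.09 -0.  ] open 0.08595266709558734
rz total rows units 0.007
after turn shift units [-0.021 -0.069  1.224] now axes [-0.021 -0.069  1.224]
```

View pics/w8.png

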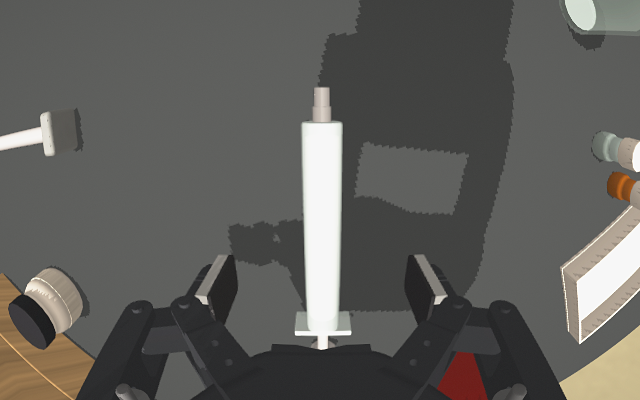

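The thin syringe is centred between the pads (column 321).

step_arm(increments="0 -0.04 0.4 0 0 0; 0 0 0.4 0 0 0; 0 0 0.25 0 0 0; 0 0 0.13 0 0 0; 0 0 0 0 0 0; 0 0 0 0 0 0")

```text
t: 14.82
tool_pos: [0.6422, -0.213, 0.0023]
tool_rot: [-2.596, -1.768, 0.001]
contact_force: [0.0, 0.2, 0.2]
opening: 0.0851
```

step_arm(increments="0 0 0 0 0 0; 0 0 0 0 0 0; 0 0 0 0 0 0; 0 0 0 0 0 0; 0 0 0 0 0 0; 0 0 0 0 0 0; 0 0 0 0 0 0; 0 0 0 0 0 0; 0 0 0 0 0 0; 0 0 0 0 0 0; 0 0 0 0 0 0", fingers=-1, newtons=40)

```text
t: 15.73
tool_pos: [0.6428, -0.2133, 0.0033]
tool_rot: [2.596, 1.768, 0.001]
contact_force: [-0.6, -0.7, 3.0]
opening: 0.0202
```

step_arm(increments="0 0 -0.2 0 0 0; 0 0 -0.5 0 0 0; 0 0 -0.8 0 0 0; 0 0 -1 0 0 0; 0 0 -1 0 0 0; 0 0 -1 0 0 0; 0 0 -1 0 0 0; 0 0 -0.9 0 0 0; 0 0 -0.5 0 0 0; 0 0 -0.1 0 0 0; 0 0 0 0 0 0")

```text
t: 16.65
tool_pos: [0.6428, -0.2133, 0.1788]
tool_rot: [2.595, 1.768, 0.001]
contact_force: [1.1, 0.3, -1.4]
opening: 0.0206
```

```bash
python3 plan.py 0.48 0.08 0.19 79.7
python3 - <<'E'
from snap import *
snap("wrist","w9")
E
```

```text
t 16.65 pos [ 0.6428 -0.2133  0.1788] yaw 68.53 toolz [ 1.5e-03 -7.0e-04 -1.0e+00] F [ 1.05  0.33 -1.38] open 0.020648625455916808
rz total rows units -1.95
after turn shift units [10.377 -8.503 -0.447] now axes [  8.532 -10.352  -0.465]
```

View pics/w9.png

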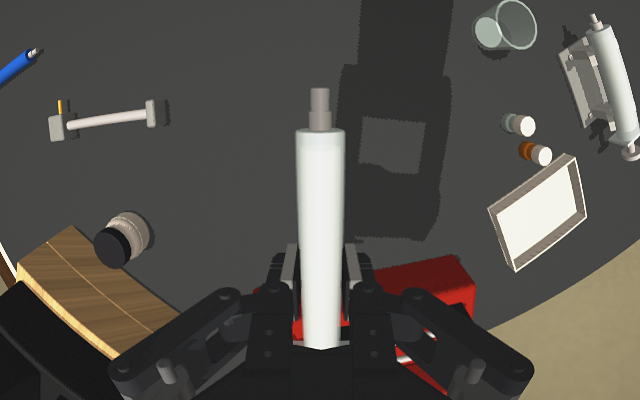

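The thin syringe is held straight. I'll move to a viewpoint beside the narrow rest.

step_arm(increments="0.4 -0.48 0 0 0 0; 0.8 -0.97 0 0 0 0; 0.8 -0.97 0 0 0 0; 0.8 -0.97 0 0 0 0; 0.8 -0.97 0 0 0 0; 0.8 -0.97 0 0 0 0; 0.8 -0.97 0 0 0 0; 0.8 -0.97 0 0 0 0; 0.8 -0.97 0 0 0 0; 0.8 -0.97 0 0 0 0; 0.6 -0.75 0 0 0 0; 0.3 -0.37 0 0 0 0")

```text
t: 17.7
tool_pos: [0.4771, 0.0812, 0.1751]
tool_rot: [-2.592, -1.77, 0.006]
contact_force: [0.4, 0.3, -0.8]
opening: 0.0205
```

step_arm(increments="0 0 0 0 0 -0.98; 0 0 0 0 0 -0.97; 0 0 0 0 0 0; 0 0 0 0 0 0; 0 0 0 0 0 0")

```text
t: 18.12
tool_pos: [0.4797, 0.0788, 0.1769]
tool_rot: [-2.414, -2.009, 0.002]
contact_force: [1.1, -0.4, -1.3]
opening: 0.0201
```

```bash
python3 plan.py 0.442 0.2176 0.19 79.7
python3 - <<'E'
from snap import *
snap("wrist","w10")
im=cv2.imread("pics/w10.png");cv2.imwrite("pics/cropE.png",cv2.resize(im[110:250,410:550],None,fx=4.2,fy=4.2,interpolation=cv2.INTER_CUBIC))
E
```

```text
t 18.1167 pos [0.4797 0.0788 0.1769] yaw 79.55 toolz [-1.6e-03 -1.0e-04 -1.0e+00] F [ 1.13 -0.42 -1.3 ] open 0.02009625759330735
rz total rows units -0.026
after turn shift units [ 5.193 -2.477 -0.523] now axes [ 5.186 -2.491 -0.522]
```

View pics/w10.png

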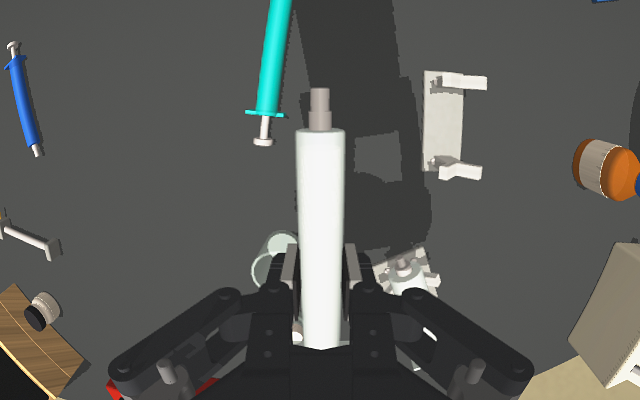

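View pics/cropE.png

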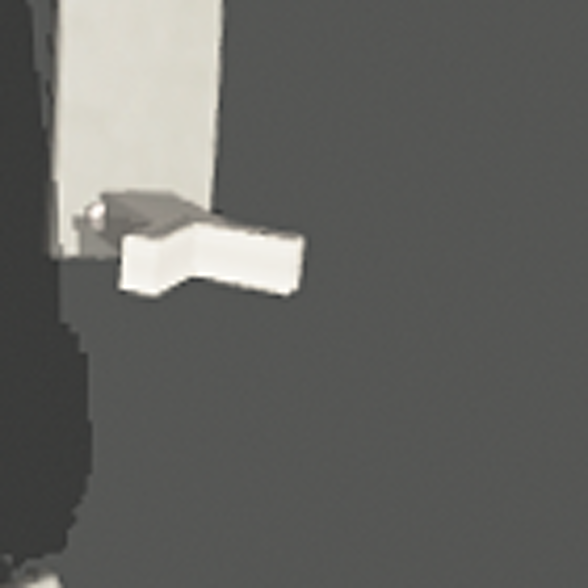

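The narrow rest spans (425,70) to (487,180), so I'll recrop on it.

Run:
```python
import cv2
im=cv2.imread("pics/w10.png");cv2.imwrite("pics/cropF.png",cv2.resize(im[62:187,412:497],None,fx=4.7,fy=4.7,interpolation=cv2.INTER_CUBIC))
```

```text
(no output)
```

View pics/cropF.png

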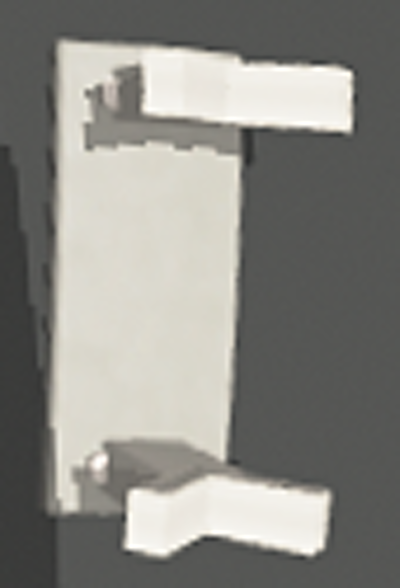

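Run:
```python
from geo import *
np.set_printoptions(precision=4,suppress=True)
D=lambda u,v:(412+u/4.7,62+v/4.7)
def f(T,z): return np.array([onz("w10",D(*p),z,True)[:2] for p in T])
R=f([(353,68),(352,130),(332,490),(322,553)],.063);L=f([(185,56),(182,118),(170,490),(163,554)],.063)
N=f([(228,62),(226,122),(210,478),(203,533)],.046)
B=f([(58,40),(50,513),(238,53)],.008)
ang=lambda d:np.degrees(np.arctan2(d[1],d[0]))
for q in (L,R,N): d=(q[0]+q[1]-q[2]-q[3])/2;print(q.mean(0),np.linalg.norm(d),ang(d))
print("tips",(L.mean(0)+R.mean(0))/2,np.linalg.norm(L.mean(0)-R.mean(0)))
d=B[0]-B[1];print("base len",np.linalg.norm(d),ang(d),"w",np.linalg.norm(B[2]-B[0]),"centre",(B[1]+B[2])/2)
t=np.array([.4797,.0788]);a=np.radians(79.55);u=np.array([-np.sin(a),np.cos(a)]);n=np.array([np.cos(a),np.sin(a)])
for p,z in [((320,129),.187),((320,88),.187)]:
    P=onz("w10",p,z,True)[:2];print("held",(P-t)@u,(P-t)@n)
```

```text
[0.4403 0.2006] 0.08259560953754196 171.36733597134668
[0.4455 0.2367] 0.0834854745262201 171.111643136787
[0.4429 0.2171] 0.08435621351996943 170.89015436936478
tips [0.4429 0.2186] 0.03644275749839618
base len 0.1064514155904694 171.66441975352353 w 0.04390852024897253 centre [0.4425 0.2167]
held 0.06888927231118412 -0.0006557903450920633
held 0.08641199388207207 -0.000666254229157435
```

```bash
python3 plan.py 0.4428 0.2175 0.09 81.2
```

```text
t 18.1667 pos [0.4798 0.0788 0.1772] yaw 79.57 toolz [-1.1e-03 -2.0e-04 -1.0e+00] F [-0.09  0.18  0.15] open 0.02051585391849856
rz total rows units -0.284
after turn shift units [ 5.258 -2.312  3.487] now axes [ 5.191 -2.457  3.488]
```

step_arm(increments="0 0 0 0 0 -0.28; 0.6 -0.26 0 0 0 0; 1 -0.44 0 0 0 0; 1 -0.44 0 0 0 0; 1 -0.44 0 0 0 0; 1 -0.44 0 0 0 0; 0.66 -0.29 0.5 0 0 0; 0 0 0.9 0 0 0; 0 0 0.9 0 0 0; 0 0 0.8 0 0 0; 0 0 0.39 0 0 0; 0 0 0 0 0 0")

```text
t: 19.17
tool_pos: [0.4407, 0.217, 0.0875]
tool_rot: [-2.383, -2.044, 0.009]
contact_force: [0.4, -0.5, -1.9]
opening: 0.0203
```

step_arm(increments="0 0 0 0 0 0; 0 0 0 0 0 0")

```text
t: 19.33
tool_pos: [0.4439, 0.218, 0.092]
tool_rot: [2.384, 2.045, 0.003]
contact_force: [-0.4, 1.2, -0.8]
opening: 0.0202
```

```bash
python3 plan.py 0.4428 0.2175 0.059 81.2
python3 - <<'E'
from snap import *
snap("wrist","w11")
E
```

```text
t 19.3333 pos [0.4439 0.218  0.092 ] yaw 81.26 toolz [ 2.3e-03  7.0e-04 -1.0e+00] F [-0.43  1.2  -0.8 ] open 0.020193970182379926
rz total rows units 0.01
after turn shift units [-0.028 -0.04   1.322] now axes [-0.029 -0.043  1.322]
```

View pics/w11.png

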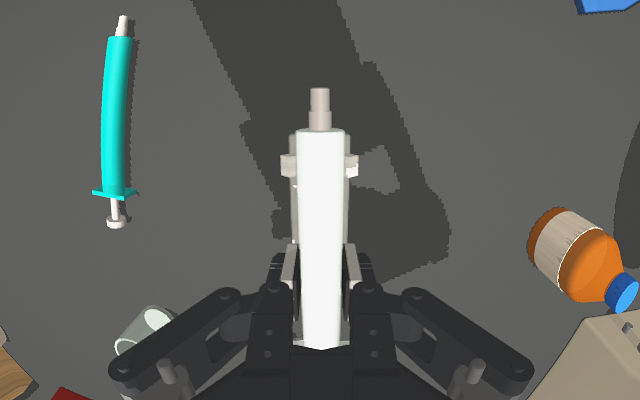

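The tips at columns 281 and 358 are symmetric about the barrel. I'll lower the syringe.

step_arm(increments="0 0 0.3 0 0 0; 0 0 0.4 0 0 0; 0 0 0.35 0 0 0; 0 0 0.2 0 0 0; 0 0 0.05 0 0 0; 0 0 0 0 0 0; 0 0 0 0 0 0")

```text
t: 19.97
tool_pos: [0.4427, 0.2179, 0.0579]
tool_rot: [-2.383, -2.047, 0.0]
contact_force: [0.5, -0.4, -0.3]
opening: 0.0205
```

step_arm(increments="0 0 0.06 0 0 0; 0 0 0.04 0 0 0; 0 0 0 0 0 0; 0 0 0 0 0 0")

```text
t: 20.3
tool_pos: [0.4428, 0.2179, 0.0557]
tool_rot: [2.383, 2.047, 0.0]
contact_force: [-1.0, 0.2, -0.4]
opening: 0.0203
```

step_arm(increments="0 0 0.04 0 0 0; 0 0 0 0 0 0; 0 0 0 0 0 0; 0 0 0 0 0 0")

```text
t: 20.63
tool_pos: [0.443, 0.2178, 0.0549]
tool_rot: [2.383, 2.046, 0.001]
contact_force: [-0.7, -1.5, 1.6]
opening: 0.0205
```

step_arm(increments="0 0 0.03 0 0 0; 0 0 0 0 0 0; 0 0 0 0 0 0; 0 0 0 0 0 0")

```text
t: 20.97
tool_pos: [0.4431, 0.2176, 0.0546]
tool_rot: [2.383, 2.046, -0.0]
contact_force: [-3.2, -2.5, 5.8]
opening: 0.0208
```

Contact is clear (force z +5.8 N). I'll release and rise.

step_arm(increments="0 0 0 0 0 0; 0 0 0 0 0 0; 0 0 0 0 0 0; 0 0 0 0 0 0; 0 0 0 0 0 0; 0 0 0 0 0 0; 0 0 0 0 0 0", fingers=0.6)

```text
t: 21.55
tool_pos: [0.4427, 0.2179, 0.0537]
tool_rot: [-2.383, -2.047, 0.0]
contact_force: [0.9, -0.2, -0.2]
opening: 0.0681
```

step_arm(increments="0 0 -0.4 0 0 0; 0 0 -0.8 0 0 0; 0 0 -1 0 0 0; 0 0 -1 0 0 0; 0 0 -1 0 0 0; 0 0 -1 0 0 0; 0 0 -0.6 0 0 0; 0 0 0 0 0 0; 0 0 0 0 0 0; 0 0 0 0 0 0")

```text
t: 22.38
tool_pos: [0.4421, 0.2177, 0.1977]
tool_rot: [-2.383, -2.046, 0.002]
contact_force: [0.0, 0.8, -0.2]
opening: 0.068
```

Run:
```python
from snap import *
snap("wrist","w12");snap("side","s12")
im=cv2.imread("pics/s12.png");cv2.imwrite("pics/s12c.png",cv2.resize(im[130:210,215:375],None,fx=5,fy=5,interpolation=cv2.INTER_CUBIC))
o=ctrl.get_obs();print(o["t"],o["tool_pos"],o["opening"],o["contact_force"])
```

```text
22.4833 [0.44169713 0.21753201 0.19683002] 0.06842165096676604 [ 0.51390552 -0.04355306  0.30978728]
```

View pics/w12.png

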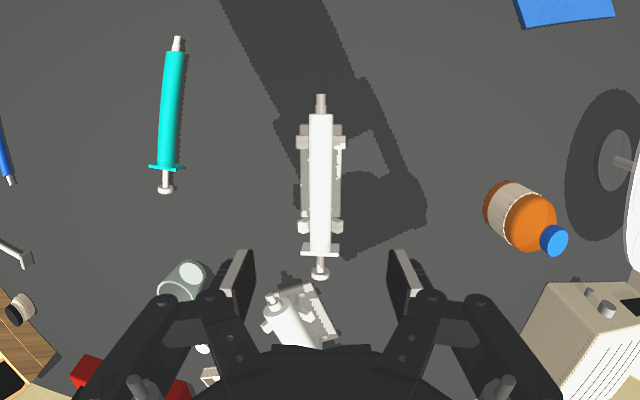

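View pics/s12c.png

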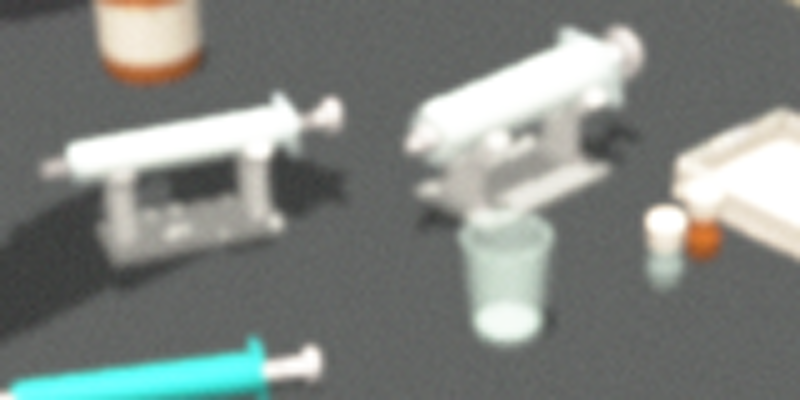

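Both views show each syringe bedded in both of its notches. One last numeric check on the thin one, then I'll hand in.

Run:
```python
from geo import *
from station import ctrl
c=np.array([.4428,.2175]);a=np.radians(171.2);u=np.array([np.cos(a),np.sin(a)]);n=np.array([-u[1],u[0]])
for nm,p,z in [("noz +86",(321,95),.062),("shoulder +68",(320.5,115),.064),("plunger -98",(320,276),.062)]:
    P=onz("w12",p,z,True)[:2];print(nm,(P-c)@u*1e3,(P-c)@n*1e3)
# side-view check: projected expected tips
for nm,c,z,a,d in [("thin",(.4428,.2175),.062,171.2,(86,-98)),("thick",(.6435,.1613),.062,192.9,(88,-100))]:
    for k in d:
        p=[c[0]+k/1e3*np.cos(np.radians(a)),c[1]+k/1e3*np.sin(np.radians(a)),z];q=proj("s12",p);print(nm,k,"in crop",(q-[215,130])*5)
print(ctrl.finish_job())
```

```text
noz +86 84.97163394143591 0.1869796914730928
shoulder +68 67.1330013987898 0.5793619279385789
plunger -98 -98.1172736092677 0.6959378755555553
thin 86 in crop [ 37.22663087 167.03770878]
thin -98 in crop [331.02626435 111.52150331]
thick 88 in crop [403.86046291 143.53273751]
thick -100 in crop [618.86649343  48.14196206]
the job is handed in; nothing more can be done
None
```

Both syringes are in their rests, and I handed the job in at about 22.5 s of the 53 s allowed. `finish_job` gives no verdict, so the result rests on my own checks.

I gripped each white syringe at mid-barrel and lowered it until the wrist force showed contact. Then I opened the fingers and drew the gripper up clear. The blue and turquoise look-alikes were not touched.

**Last checks:**
- **Thick syringe (wide rest):** just after release, the nozzle end put its middle about 1.5 mm off centre along the groove and about 1 mm across it. The flange reading in that same check disagreed by about 12 mm along the groove. I put that down to using the wrong height for a partly hidden point and did not re-measure it.
- **Thin syringe (narrow rest):** its middle is about 1 mm off centre along the groove and under 1 mm across it.
- **Side view:** this is the only check on bedded height. Both syringes look seated in both brackets. The ends land where expected for bedded syringes, to about a pixel for the thin one and a few pixels for the thick one.

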